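Open a film viewer's spring shutter and hook its lever in the gate

TASK

Open the shutter of the film viewer: push its black knob with the fingertips away along the slot against the return spring, round the corner, and on to the closed end of the short side leg, so that the shutter stays open by itself when you let go. Only push the knob, never pinch it between the fingers, do not force it, and leave everything else lying or standing where it is.

Things in the scene. Friction and masses are not known exactly. Their poses are not given: they have to be found in the camera images.
- viewer: tabletop film viewer, a grey metal box 290 (its x) x 280 (its y) x 85 mm high, fixed. Origin: centre of its underside, on the table; x points from its front (robot's side) to its rear, y to its left, z up. The flat deck is its top, 85 mm up. A lamp house with black louvres, 34 mm higher, fills the deck from x = 78 mm to the rear. A flush glass window, 80 x 150 mm, is centred at x = -65, y = -30 mm
- slot_front (a point): front end of the middle line of the L-shaped slot (10 mm wide) in the bright gate plate on the left of the viewer's deck, at deck height: where the pin's axis stands when the shutter is shut; (-80, 95, 85) mm in the viewer's frame. The long leg runs from here along the viewer's +x
- slot_corner (a point): corner of the slot's middle line, 80 mm from slot_front: (0, 95, 85) mm in the viewer's frame. From here the short leg runs square to the left, along the viewer's +y
- slot_end (a point): closed end of the slot's middle line, where the pin's axis stands when the knob is fully home: (0, 115, 85) mm in the viewer's frame, 20 mm from the corner
- knob_top (a point): centre of the top of the black four-lobed knob, 43.5 mm above the deck. The upright knob is 26 mm wide along the viewer's x and y and 31 mm over opposite lobes (diagonally); the lobes begin 7.5 mm above the deck. It stands on an 8 mm steel pin that runs in the slot with 1 mm of play each side and cannot come out; the knob does not turn
- shutter (a joint): travel of shutter and knob along the viewer's +x, in m: 0 shut (pin at the slot's front end), 0.080 open (pin in the corner; the slot stops it at 0.081). A spring pulls it shut with about 2 N at 0 and 4.5 N at 0.080, plus 0.5 N of friction: let go anywhere in the long leg, it runs back. Hooked in the short leg it rests at about 0.079
- lever (a joint): travel of the knob across, along the viewer's +y, in m: 0 in the long leg, 0.020 with the pin's axis at slot_end (the slot stops it at 0.021). No spring, only friction of 1 to 2 N: it stays where it is left. The slot lets it move across only while the shutter stands between about 0.079 and 0.081
- lobe_near_right: lobe of the knob on the viewer's -x, -y side: an upright black cylinder of 15 mm diameter, 36 mm long. Origin: centre of its underside; its axis is 5.5 mm from the knob's axis in viewer x and in viewer y
- lobe_near_left: the same, on the knob's -x, +y side
- lobe_far_right: the same, on the knob's +x, -y side
- lobe_far_left: the same, on the knob's +x, +y side
- loupe: folding brass linen tester (magnifier), standing open on the viewer's window, 42 x 42 mm, 50 mm high, loose; origin: centre of its underside. To be left alone
- film_weight: small round steel film weight, 32 mm diameter, 28 mm high, loose on the viewer's deck between window and lamp house; origin: centre of its underside. To be left alone
- rule: steel rule, 200 x 30 x 4 mm, lying loose on the table to the left; origin: centre of its underside. To be left alone
- marker_jar: amber jar with steel cap, 60 mm diameter, 65 mm high, loose on the table to the left; origin: centre of its underside. To be left alone
- step_wedge: aluminium stair of six steps, 120 x 35 mm, up to 36 mm high, loose on the table to the right; origin: on its underside, at the middle of its length. To be left alone
- tape_roll: roll of paper tape lying flat, 80 mm diameter, 24 mm high, loose on the table to the left; origin: centre of its underside. To be left alone
- cassette: flat black film cassette, 200 x 260 x 14 mm, loose on the table far to the left; origin: centre of its underside. To be left alone

How it is judged:
By the outcome, as a careful person would: the job done as asked, in the order asked, and still so for the second after the job is handed in, with the robot touching nothing.
It also fails if it takes over 38 s, if anything falls off the work surface, if the arm or the gripper's body presses on something with over 40 N, if the wrist force passes 120 N, or if a joint passes its speed limit or range.

ROBOT

A 7-joint arm with a two-finger parallel gripper is mounted at the origin on the work surface. World frame = base frame: x ahead of the robot, y to its left, z up, the work surface at z = 0. Lengths are in m, angles in rad, forces in N, time in s.
With the tool pointing down it reaches from about 0.425 to 0.8 m from the base axis. Payload 8.3 kg.
Tool frame: the origin (TCP) lies at the very end of the fingers, on their centre line; the grasp point (between the pads) lies 19 mm behind it; z points along the fingers, y is the line along which they close (so a half turn about z gives the same grasp; the last joint's range is limited). The gripper opens to 85 mm and grips with 20 to 120 N. Pads are 22 mm wide; open, the fingers measure 114 mm over their backs; the gripper's body (76 mm by 85 mm) begins 54 mm behind the grasp point. The pads swing forward as they close: fully open they stand 13 mm farther back than shut.
Start: joints at [-1.182, 0.383, 0.016, 1.37, -0.006, 1.388, -0.046], TCP at [0.273, 0.562, 0.231] pointing down, gripper open.
Joint ranges: [-2.95, 2.95], [-0.25, 2.06], [-1.52, 1.56], [0.18, 2.33], [-1.44, 4.58], [0.02, 2.06], [-3.01, 3.01]. Speed limits (rad/s): [2.39, 2.39, 3.01, 3.01, 3.14, 3.14, 3.14].

INTERFACE

Orientations are given as a unit quaternion [x, y, z, w].
In Python, from rig import bot, gripper_to, vision, workorder gives the robot as it stands. Calls block until the motion is done:
- bot.move_to(position, orientation): joint-space move of the TCP to a pose.
- bot.movel(position, feed=0.15, ori=None, force_limit=None): straight line of the TCP; ori=None keeps the orientation; feed is the mean speed in m/s. With force_limit (N) it stops when the force on the tool has changed by that much, and returns True; else False.
- bot.move_j(angles): joint-space move.
- gripper_to(opening): finger opening in m; the grip force is fixed at half the most; returns when the fingers have stopped.
- bot.dwell(seconds).
- bot.ik(position, orientation): joint angles nearest the present ones, or None.
- bot.read_state(): the state.
- vision.grab_frame(name): name is "scene" or "top"; returns a dict with "color" (400x640x3 uint8, blue, green, red), "mtx" (3x3 intrinsics, pixels), "distortion" ([k1, k2, p1, p2, k3] as OpenCV has them; the pictures are not rectified), "R" (3x3) and "t" (3): a world point X has camera coordinates R X + t. Camera axes: x right, y down, z forward; pixel columns grow to the right and rows downward; lengths in m; the calibration is good to about 2 mm. A picture is of the moment at which its call begins. There is no depth.
A pose or a line that the arm cannot do raises bot.IKError and nothing moves.
- workorder.close_job(): hands the job in; it is judged then, once.
The state is a dict: "time_s": time; "qpos": joint angles; "joint_vel": joint speeds; "effort": joint torques, N m; "tcp_pos": TCP position; "tool_rot": TCP orientation; "contact_force": force on the tool from outside, world axes, zero at the start; "torque": the same for the moment, N m; "finger_gap": finger opening in m; "grasp_force": force on a finger pad.
Only numpy, scipy, OpenCV 4.12 (cv2) and the standard library are available. Lean on these libraries where they do the work, as an engineer would, in place of code of your own. Each camera call takes 0.05 s, during which the arm holds its last target. There are 200 camera calls.

## Working session

There is one attempt and no reset: what is moved stays moved. The work goes in short steps, each a Python script; the robot and the scene stay as the last script left them, time stands still between calls to the robot, and variables do not carry over. Pictures are saved under pics/ and viewed, at most 10 in all, crops included, and the job is handed in when it is done.

```bash
mkdir -p pics; ls; python3 - <<'E'
from rig import bot,vision
import cv2
for n in("scene","top"):
    f=vision.grab_frame(n); cv2.imwrite(f"pics/{n}0.png",f["color"]); print(n,f["mtx"],f["distortion"],f["R"],f["t"])
s=bot.read_state(); print(s["time_s"],s["tcp_pos"],s["tool_rot"],s["finger_gap"])
E
```

```text
pics
scene [[382.70383311   0.         316.94485601]
 [  0.         382.70383311 193.77306767]
 [  0.           0.           1.        ]] [-0.03438139  0.          0.          0.          0.        ] [[-0.70283248  0.7112975  -0.00907574]
 [ 0.58477696  0.57045895 -0.57672566]
 [-0.40504619 -0.4106488  -0.81688747]] [ 0.35258425 -0.26054926  1.77789385]
top [[458.9824031    0.         323.2884912 ]
 [  0.         458.9824031  203.53295024]
 [  0.           0.           1.        ]] [-0.04301982  0.          0.          0.          0.        ] [[-0.00307713 -0.99999061 -0.00305223]
 [-0.98713756  0.00352544 -0.1598343 ]
 [ 0.15984356  0.00252114 -0.98713914]] [0.01342635 0.51311835 1.36053886]
0.1 [0.27259572 0.56191399 0.23036052] [ 2.23928303e-01  9.74605207e-01 -8.77974383e-04 -1.88262998e-04] 0.08530024191386962
```

View pics/scene0.png

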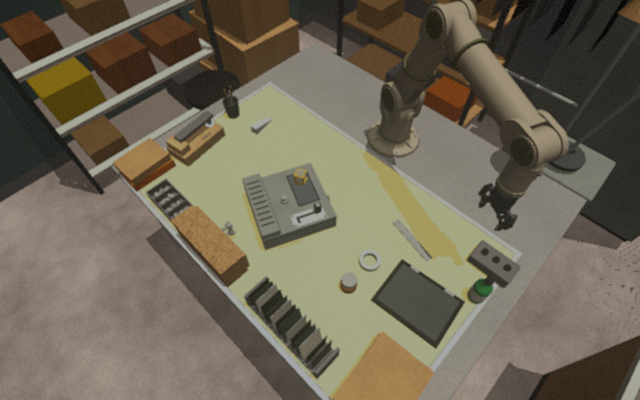

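View pics/top0.png

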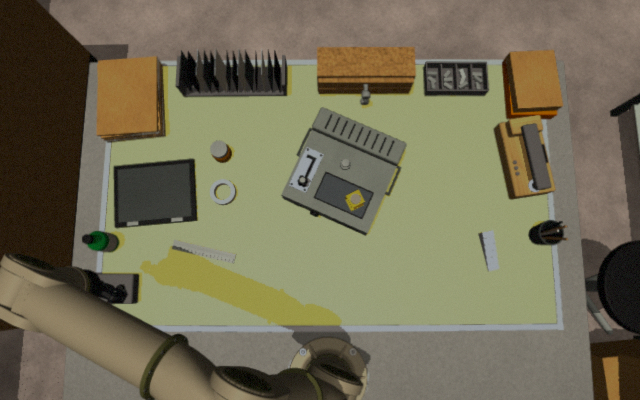

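The scene view shows the viewer around (290,205), with the knob near (318,208). In the top view the viewer is centred near (345,170), turned about -25°, with the plate at (306,170) and the knob at about (303,180). I'll take zoomed crops next.

```bash
cat > h.py <<'E'
import numpy as np, cv2
from rig import bot,vision,gripper_to
def ray(f,uv):
    p=cv2.undistortPoints(np.array([[uv]],float),f["mtx"],f["distortion"])[0,0]
    R=np.array(f["R"]);t=np.array(f["t"])
    return -R.T@t, R.T@np.array([p[0],p[1],1])
def onz(f,uv,z):
    o,d=ray(f,uv); return o+d*(z-o[2])/d[2]
def proj(f,X):
    return cv2.projectPoints(np.array(X,float).reshape(-1,3),cv2.Rodrigues(np.array(f["R"]))[0],np.array(f["t"]),f["mtx"],f["distortion"])[0].reshape(-1,2)
E
python3 - <<'E'
import cv2,numpy as np
a=cv2.imread("pics/top0.png")[100:240,270:420]; b=cv2.imread("pics/scene0.png")[155:250,235:345]
cv2.imwrite("pics/topc.png",cv2.resize(a,None,fx=5,fy=4.2857*5/4.2857*0.8571 if 0 else 4.25,interpolation=cv2.INTER_CUBIC) if 0 else cv2.resize(a,None,fx=4,fy=4,interpolation=cv2.INTER_CUBIC))
cv2.imwrite("pics/scenec.png",cv2.resize(b,None,fx=6,fy=6,interpolation=cv2.INTER_CUBIC))
E
```

```text
(no output)
```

View pics/topc.png

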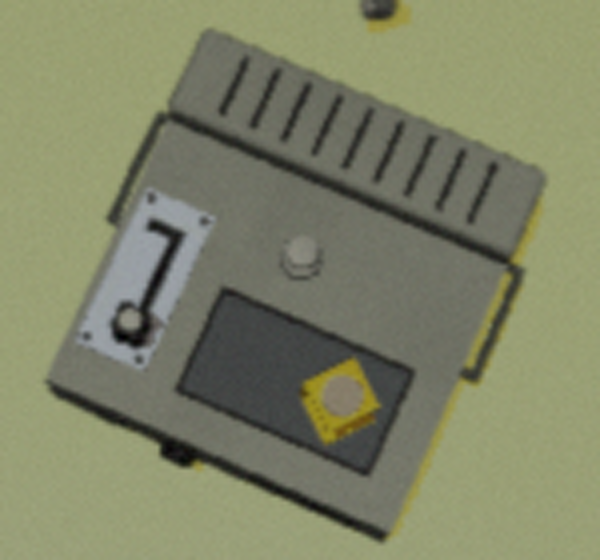

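View pics/scenec.png

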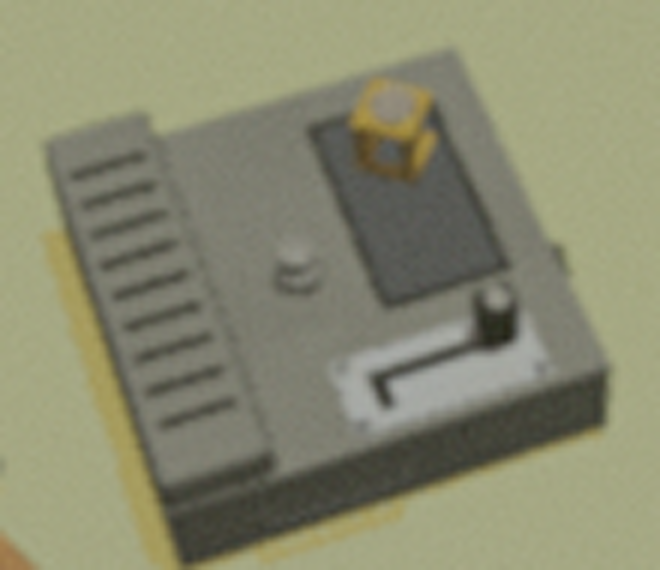

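Crop top: the window corners are at about (225,290), (413,371), (368,474) and (178,388), the slot corner at (180,236), and the knob top at (130,318). Crop scene: the window corners are at (505,265), (390,303) and (312,125), the slot corner at (379,377), and the knob top at (497,293). I'll fit the viewer pose from these.

```bash
cat > fit.py <<'E'
from h import *
from scipy.optimize import least_squares
F={n:vision.grab_frame(n) for n in("top","scene")}
T=lambda x,y:((x+.5)/4-.5+270,(y+.5)/4-.5+100)
S=lambda x,y:((x+.5)/6-.5+235,(y+.5)/6-.5+155)
pt=[("top",T(225,290),(-25,45)),("top",T(413,371),(-25,-105)),("top",T(368,474),(-105,-105)),("top",T(178,388),(-105,45)),("top",T(180,236),(0,95)),
("scene",S(505,265),(-105,45)),("scene",S(390,303),(-25,45)),("scene",S(312,125),(-25,-105)),("scene",S(379,377),(0,95)),("top",T(48,384),(-145,140)),("scene",S(607,370),(-145,140))]
def W(p,v,z=85):
    c,s=np.cos(p[2]),np.sin(p[2]); x,y=v[0]/1e3,v[1]/1e3
    return np.array([p[0]+c*x-s*y,p[1]+s*x+c*y,z/1e3])
for sel in (("top",),("scene",),("top","scene")):
    res=lambda p:np.concatenate([(onz(F[n],uv,.085)-W(p,v))[:2] for n,uv,v in pt if n in sel])
    r=least_squares(res,[.6,0,-.4],loss="soft_l1",f_scale=.003); print(sel,r.x.round(4),(res(r.x)*1e3).round(1))
p=r.x
A=[ray(F["top"],T(130,318)),ray(F["scene"],S(497,293))]
M=sum(np.eye(3)-np.outer(d,d)/(d@d) for o,d in A);b=sum((np.eye(3)-np.outer(d,d)/(d@d))@o for o,d in A)
k=np.linalg.solve(M,b);print("knob tri",k,"expected",W(p,(-80,95),128.5))
print([onz(F[n],uv,.1285) for n,uv in(("top",T(130,318)),("scene",S(497,293)))])
print("weight",onz(F["top"],T(302,248),.113),"loupe",onz(F["top"],T(345,396),.135))
for v in((-80,95),(0,95),(0,115)):print(W(p,v))
E
python3 fit.py
```

```text
('top',) [ 0.604  -0.0491 -0.4272] [ 1.3  1.4  1.4 -1.4 -2.8  0.1 -0.2  3.4 -0.4 -0.1  0.2 -3.2]
('scene',) [ 0.6036 -0.0493 -0.4386] [-0.6  0.  -0.8  2.1 -0.1 -3.5 -1.5  2.5  7.5 -1.6]
('top', 'scene') [ 0.6039 -0.0492 -0.4307] [ 1.3  1.4  1.8 -1.6 -2.4 -0.3 -0.3  3.1 -0.6  0.1 -0.1  0.5 -0.6  2.
 -1.  -3.2 -1.1  2.  -0.2 -3.4  8.8 -1.2]
knob tri [0.56949073 0.07174825 0.13503333] expected [0.5708244  0.07057152 0.1285    ]
[array([0.57065606, 0.07239121, 0.1285    ]), array([0.56664464, 0.06830219, 0.1285    ])]
weight [ 0.62614704 -0.05305234  0.113     ] loupe [ 0.51183596 -0.08150925  0.135     ]
[0.5708244  0.07057152 0.085     ]
[0.64351839 0.03717117 0.085     ]
[0.65186848 0.05534466 0.085     ]
```

The pose is consistent to about 2 mm: yaw is about -0.43, and the knob sits at slot_front as expected. I'll turn the closed fingers 45° so their flat side pushes the near-right lobe diagonally. That carries both the +x and the +y push without pinching. First I'll go to a spot beside the knob and look.

```bash
cat >> h.py <<'E'
P=(0.6039,-0.0492,-0.4307)
def V(x,y,z):  # viewer mm -> world
    c,s=np.cos(P[2]),np.sin(P[2]); return [P[0]+(c*x-s*y)/1e3,P[1]+(s*x+c*y)/1e3,z/1e3]
def inv(w):
    c,s=np.cos(P[2]),np.sin(P[2]); dx,dy=w[0]-P[0],w[1]-P[1]; return np.round([1e3*(c*dx+s*dy),1e3*(c*dy-s*dx),1e3*w[2]],1)
def rep():
    s=bot.read_state();c,sn=np.cos(P[2]),np.sin(P[2]);f=s["contact_force"]
    print("t",s["time_s"],"tcp_v",inv(s["tcp_pos"]),"f_v",np.round([c*f[0]+sn*f[1],c*f[1]-sn*f[0],f[2]],1))
def quat(a): return [np.cos(a/2),np.sin(a/2),0,0]
def pic(n,c,box,k):
    f=vision.grab_frame(c)["color"]; x0,y0,x1,y1=box
    cv2.imwrite(f"pics/{n}.png",cv2.resize(f[y0:y1,x0:x1],None,fx=k,fy=k,interpolation=cv2.INTER_CUBIC))
E
python3 - <<'E'
from h import *
q0=np.array(bot.read_state()["qpos"]); best=None
for a in(P[2]+np.pi/4,P[2]+np.pi/4+np.pi):
    q=bot.ik(V(-109,66,200),quat(a)); print(a,None if q is None else np.round(q,2))
    if q is not None and (best is None or max(abs(np.array(q)-q0))<best[0]): best=(max(abs(np.array(q)-q0)),a)
a=best[1]; open("ang","w").write(str(a))
gripper_to(0.0); rep()
bot.move_to(V(-109,66,200),quat(a)); rep()
bot.movel(V(-109,66,102),feed=0.1); rep()
pic("near_s","scene",(235,155,345,250),6)
E
```

```text
0.35469816339744825 [-0.7   0.23  0.63  1.69 -0.14  1.27 -1.26]
3.4962908169872415 [-0.5   0.21  0.39  1.68 -0.08  1.26  1.83]
t 0.9667 tcp_v [-556.1  417.4  231.3] f_v [ 0.3  0.2 -0.1]
t 3.0167 tcp_v [-109.6   67.3  199.9] f_v [-0.6  0.4 -0.5]
t 4.15 tcp_v [-108.5   66.2  102.7] f_v [0.4 0.4 0.4]
```

View pics/near_s.png

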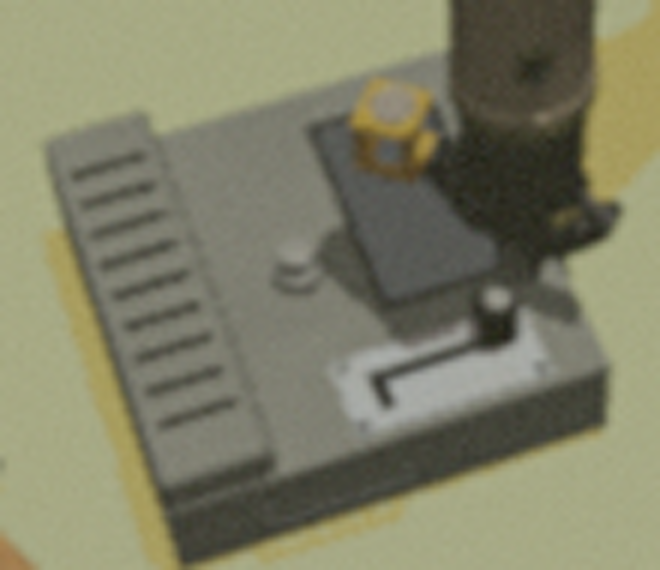

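The closed fingers stand behind the knob at about (520,265) in the crop. The knob at (497,293) and the loupe have not moved. Now a guarded approach, then the push in steps.

```bash
python3 - <<'E'
from h import *
print(bot.movel(V(-92,83,102),feed=0.03,force_limit=2)); rep()
x,y,_=inv(bot.read_state()["tcp_pos"])
for dx in (40,72):
    r=bot.movel(V(x+dx,y,102),feed=0.04,force_limit=15); print(r); rep()
    if r: break
pic("mid_s","scene",(235,155,345,250),6)
E
```

```text
True
t 4.7833 tcp_v [-97.5  77.9 101.5] f_v [-1.2 -0.  -0.7]
False
t 5.9417 tcp_v [-57.3  77.4 102. ] f_v [-3.2 -2.8 -3. ]
False
t 6.8917 tcp_v [-25.8  77.6 102. ] f_v [-3.7 -4.  -1.5]
```

View pics/mid_s.png

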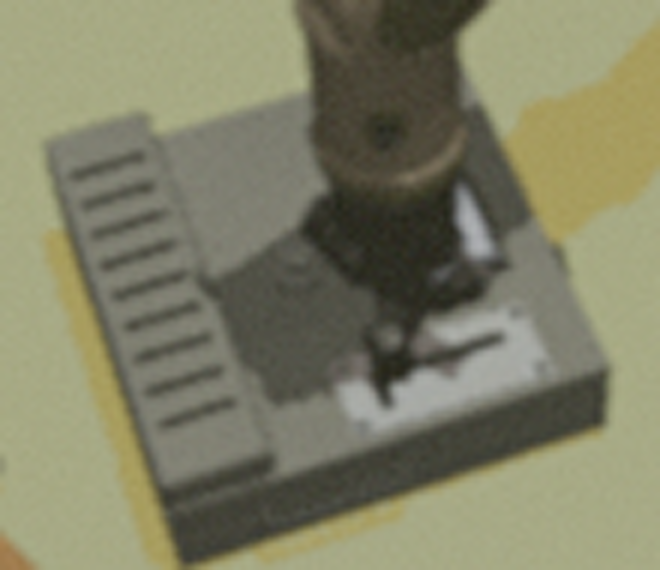

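The knob has been carried to about 8 mm before the corner, at crop (388,350), with steady forces of about 5 N. Next is the corner, then left to the stop.

```bash
python3 - <<'E'
from h import *
x,y=-97.5,77.6
print(bot.movel(V(x+82,y,102),feed=0.03,force_limit=10)); rep()
x=inv(bot.read_state()["tcp_pos"])[0]
print(bot.movel(V(x,y+12,102),feed=0.03,force_limit=9)); rep()
print(bot.movel(V(x,y+28,102),feed=0.02,force_limit=7)); rep()
pic("end_s","scene",(235,155,345,250),6)
E
```

```text
False
t 7.425 tcp_v [-15.5  78.2 102.3] f_v [-3.5 -0.7 -0.7]
False
t 7.975 tcp_v [-15.2  90.  102.2] f_v [-2.4 -0.5 -0.3]
True
t 8.4583 tcp_v [-15.5  95.5 101.5] f_v [ 0.3 -0.3 -0.3]
```

View pics/end_s.png

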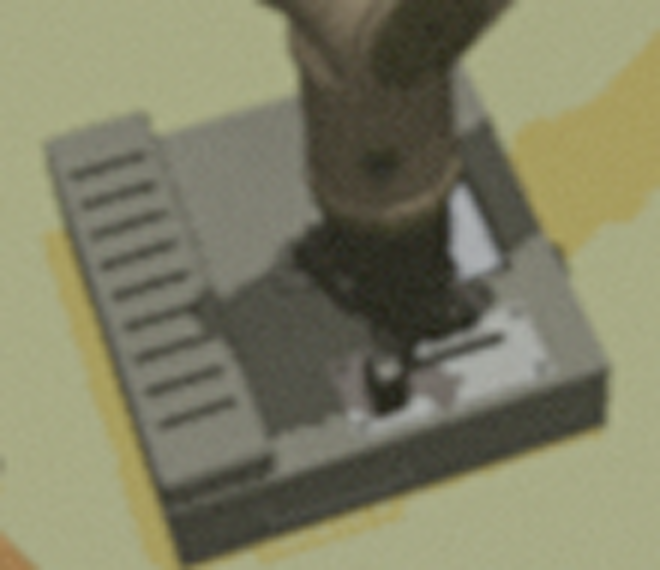

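The knob now sits over the end of the short leg, with its top near crop (388,372). I'll press once more, gently, to confirm the stop, then back off and look.

```bash
python3 - <<'E'
from h import *
x,y,_=inv(bot.read_state()["tcp_pos"])
print(bot.movel(V(x,y+6,102),feed=0.015,force_limit=8)); rep()
x,y,_=inv(bot.read_state()["tcp_pos"])
bot.movel(V(x-20,y-20,102),feed=0.06); bot.movel(V(x-20,y-20,190),feed=0.15)
bot.move_to(V(-250,150,260),quat(float(open("ang").read()))); rep()
pic("fin_s","scene",(235,155,345,250),6); 
f=vision.grab_frame("scene")
for l in(0,15,20):print(l,(proj(f,[V(0,95+l,128.5)])[0]-[235,155])*6)
print((proj(f,[V(-80,95,128.5)])[0]-[235,155])*6)
E
```

```text
True
t 8.8333 tcp_v [-16.2  96.1 100.6] f_v [ 0.2 -0.1 -0.4]
t 11.125 tcp_v [-249.2  149.4  259.5] f_v [0.6 0.5 0.2]
0 [369.24763103 335.942684  ]
15 [377.28282898 355.45236136]
20 [379.98227026 362.00615535]
[492.24857747 296.68304639]
```

View pics/fin_s.png

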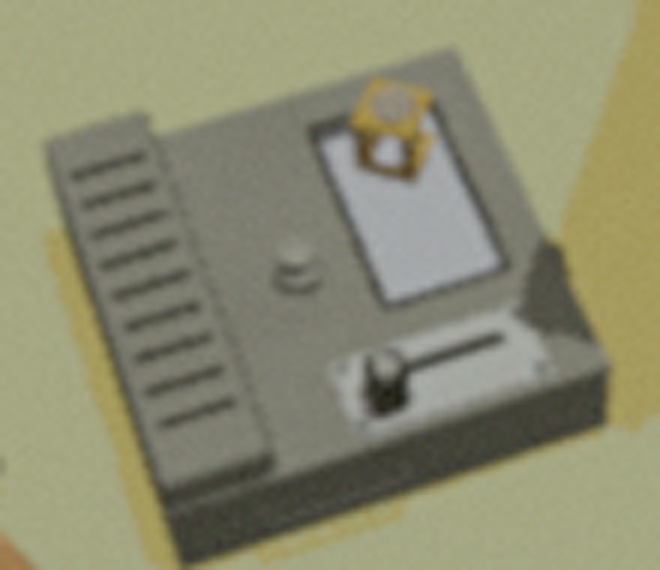

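The shutter is open: the window is bright and the knob top is at crop (387,360). The bias-corrected prediction for full travel is (385,358). The loupe and weight are unmoved, so I'm handing in.

```bash
python3 -c "
from rig import workorder
print(workorder.close_job())"
```

```text
the job is handed in; nothing more can be done
None
```

The shutter is open and stays open by itself, with the knob pushed to the closed end of the short leg; the loupe and film weight on the deck are unmoved, and the job was handed in after about 11 s of robot time.

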